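# Load the vial carrier by cap colour

### The arm

A 7-joint arm with a two-finger parallel gripper is mounted at the origin on a cart in front of the work surface, level with it; the furniture and walls round the work are solid. World frame = base frame: x ahead of the robot, y to its left, z up, the work surface at z = 0. Lengths are in m, angles in rad, forces in N, time in s.
With the tool pointing down it reaches from about 0.425 to 0.975 m from the base axis. Payload 16.7 kg.
Tool frame: the origin (TCP) lies midway between the tips of the shut fingers; the grasp point (between the pads) lies 19 mm behind it; z points along the fingers, y is the line along which they close (so a half turn about z gives the same grasp; the last joint's range is limited). The gripper opens to 85 mm and grips with 20 to 120 N. Pads are 22 mm wide; open, the fingers measure 114 mm over their backs; the gripper's body (76 mm by 85 mm) begins 54 mm behind the grasp point. The pads swing forward as they close: fully open they stand 13 mm farther back than shut.
Start: joints at [1.069, 0.426, 0.074, 1.606, -0.034, 1.111, -0.067], TCP at [0.233, -0.634, 0.231] pointing down, gripper open.
Joint ranges: [-2.85, 2.85], [-0.5, 2.14], [-1.23, 1.37], [0.21, 2.46], [-1.02, 4.16], [0.16, 2.05], [-2.73, 2.73]. Speed limits (rad/s): [1.89, 1.89, 2.39, 2.39, 3.01, 3.01, 3.01].

### API

Orientations are given as a unit quaternion [w, x, y, z].
In Python, from plant import manip gives the robot as it stands.
- The arm moves only by the tool step_arm, never from a script. Its argument "motion" is a list that holds one entry, the list of rows, each a list of 5 numbers: the opening, from -1 (shut) to 1 (fully open), so that 0 is half open, then the shift along the tool's x, y, z as a fraction of full scale, then the turn about the tool's z as a fraction of full scale. In form: [[[fingers, x, y, z, turn], ...]]. A call has 1 to 20 rows; each row is the pose to reach, as a shift and turn from the pose commanded when the call began, along the tool's axes at that moment; what a row does not reach only later rows make up. Full scale, the value 1, is 8 cm for a shift and 120 degrees for a turn. A row lasts 1/12 s, in which the tool goes at most 41.7 mm and 7.16 degrees, less where a joint would pass 70% of its speed; a pose out of reach is approached as far as the arm can. A call with a number of a shift or a turn outside -1 to 1 is refused whole. A call with a gripper value outside its range is refused whole. The fingers move at their own pace and stop on an object; "squeeze" is the grip in N (left out, the last holds). Time passes only in rows, so rows that repeat a pose let the fingers close. It gives the time, the measured TCP pose, the force, the opening and the grip force at its end, in the units of the state.
- manip.get_obs(): the state, without advancing time (a new reading comes with each control period).
- manip.grab_frame(name): name is "scene" or "top"; returns the picture (400x640x3 uint8, blue, green, red); there is no depth.
- manip.camera_info(name): a dict with "fx", "fy", "cx", "cy" (pixels), "world_from_camera" (4x4, takes a point from camera to world coordinates). Camera axes: x right, y up, looking along -z (the intrinsics and any distortion apply to the point x, -y, -z); pixel columns grow to the right and rows downward; lengths in m; the calibration is good to about 2 mm. A picture is of the moment at which its call begins. camera_info takes no time and is no camera call.
- manip.hand_in(): hands the job in; it is judged then, once.
The state is a dict: "time": time; "qpos": joint angles; "dq": joint speeds; "effort": joint torques, N m; "tcp_pos": TCP position; "ee_rot": TCP orientation; "force": force on the tool from outside, world axes, zero at the start; "torque": the same for the moment, N m; "opening": finger opening in m; "grasp_force": force on a finger pad.
Only numpy, scipy, OpenCV 4.12 (cv2) and the standard library are available. Lean on these libraries where they do the work, as an engineer would, in place of code of your own. Each camera call takes 0.05 s, during which the arm holds its last target. There are 200 camera calls.

### The job

Gather the sediment sample vials into the four-place carrier: stand each vial upright in the cup that has the same colour as its cap, right down on the cup's floor, and let go of it. The red-capped and the black-capped vial do not belong to this set: leave them standing where they are.

Things in the scene. Friction and masses are not known exactly. Their poses are not given: they have to be found in the camera images.
- vial_yellow: loose upright snap-cap specimen vial with a yellow cap: clear body 24 mm diameter, cap 26 mm diameter from 46 to 58 mm above the underside, 58 mm tall, about 20 g; origin at the centre of its underside, z up along the vial; round, so its yaw means nothing; grip it round the cap
- vial_blue: loose upright snap-cap specimen vial with a blue cap: clear body 24 mm diameter, cap 26 mm diameter from 46 to 58 mm above the underside, 58 mm tall, about 20 g; origin at the centre of its underside, z up along the vial; round, so its yaw means nothing; grip it round the cap
- vial_white: loose upright snap-cap specimen vial with a white cap: clear body 24 mm diameter, cap 26 mm diameter from 46 to 58 mm above the underside, 58 mm tall, about 20 g; origin at the centre of its underside, z up along the vial; round, so its yaw means nothing; grip it round the cap
- vial_green: loose upright snap-cap specimen vial with a green cap: clear body 24 mm diameter, cap 26 mm diameter from 46 to 58 mm above the underside, 58 mm tall, about 20 g; origin at the centre of its underside, z up along the vial; round, so its yaw means nothing; grip it round the cap
- vial_red: loose upright snap-cap specimen vial with a red cap; a look-alike without a cup of its colour: clear body 24 mm diameter, cap 26 mm diameter from 46 to 58 mm above the underside, 58 mm tall, about 20 g; origin at the centre of its underside, z up along the vial; round, so its yaw means nothing; grip it round the cap
- vial_black: loose upright snap-cap specimen vial with a black cap; a look-alike without a cup of its colour: clear body 24 mm diameter, cap 26 mm diameter from 46 to 58 mm above the underside, 58 mm tall, about 20 g; origin at the centre of its underside, z up along the vial; round, so its yaw means nothing; grip it round the cap
- cup_yellow: yellow round open cup, outside diameter 50 mm, inside 42 mm, 18 mm high, fixed on a grey carrier plate (168 mm square, 12 mm thick, may stand turned). Origin: centre of the cup's underside, 12 mm above the table, z up; inner floor (vial stands here) at +4 mm, rim at +18 mm. Four cups in a square of 75 mm pitch; which colour is at which corner varies
- cup_blue: blue round open cup, outside diameter 50 mm, inside 42 mm, 18 mm high, fixed on a grey carrier plate (168 mm square, 12 mm thick, may stand turned). Origin: centre of the cup's underside, 12 mm above the table, z up; inner floor (vial stands here) at +4 mm, rim at +18 mm. Four cups in a square of 75 mm pitch; which colour is at which corner varies
- cup_white: white round open cup, outside diameter 50 mm, inside 42 mm, 18 mm high, fixed on a grey carrier plate (168 mm square, 12 mm thick, may stand turned). Origin: centre of the cup's underside, 12 mm above the table, z up; inner floor (vial stands here) at +4 mm, rim at +18 mm. Four cups in a square of 75 mm pitch; which colour is at which corner varies
- cup_green: green round open cup, outside diameter 50 mm, inside 42 mm, 18 mm high, fixed on a grey carrier plate (168 mm square, 12 mm thick, may stand turned). Origin: centre of the cup's underside, 12 mm above the table, z up; inner floor (vial stands here) at +4 mm, rim at +18 mm. Four cups in a square of 75 mm pitch; which colour is at which corner varies

How it is judged:
At the end, for the whole second after the job is handed in: The yellow, blue, white and green vials each stand at rest in the cup of their colour: within 12 mm of its centre, underside within 4 mm of its inner floor, tilted less than 0.1 rad, released. The red and black vials still stand within 20 mm of where they stood at the start (horizontal distance between vial_yellow and cup_yellow below 0.012 m and z of vial_yellow in the frame of cup_yellow below 0.008 m and angle between each of vial_yellow, vial_blue, vial_white, vial_green's own z axis and vertical below 0.1 rad and linear speed of each of vial_yellow, vial_blue, vial_white, vial_green, vial_red, vial_black below 0.02 m/s and horizontal distance between vial_blue and cup_blue below 0.012 m and z of vial_blue in the frame of cup_blue below 0.008 m and horizontal distance between vial_white and cup_white below 0.012 m and z of vial_white in the frame of cup_white below 0.008 m and horizontal distance between vial_green and cup_green below 0.012 m and z of vial_green in the frame of cup_green below 0.008 m and distance of each of vial_red, vial_black from where it was at the start of the episode below 0.02 m and angle between each of vial_red, vial_black's own z axis and vertical below 0.15 rad); the robot touches nothing.
It fails at once if the red-capped vial is shifted by more than 20 mm or tipped (distance of vial_red from where it was at the start of the episode above 0.02 m or angle between vial_red's own z axis and vertical above 0.3 rad).
It fails at once if the black-capped vial is shifted by more than 20 mm or tipped (distance of vial_black from where it was at the start of the episode above 0.02 m or angle between vial_black's own z axis and vertical above 0.3 rad).
It also fails if it takes over 104 s, if anything falls off the work surface, if the arm or the gripper's body presses on something with over 40 N, if the wrist force passes 120 N, or if a joint passes its speed limit or range.

## Working session

There is one attempt and no reset: what is moved stays moved. The work goes in short steps, Python scripts to look and compute and a tool call to move; the robot and the scene stay as the last step left them, time stands still between calls to the robot, and variables do not carry over. Pictures are saved under pics/ and viewed, at most 14 in all, crops included, and the job is handed in when it is done.

Besides the shell and the picture viewer there is one more tool, called after "Emit:" as a command line: name --argument value ..., lists and objects as JSON in quotes. step_arm: Moves the arm, as the interface text tells. Shift numbers are shares of 8 cm and turn numbers shares of 120 degrees, none past 1 either way. Its arguments: {"type":"object","properties":{"motion":{"type":"array"},"squeeze":{"type":"number"}},"required":["motion"]}

```bash
mkdir -p pics; python3 - <<'E'
from plant import manip
import cv2
for n in("scene","top"):
    cv2.imwrite(f"pics/{n}0.png",manip.grab_frame(n)); print(n,manip.camera_info(n))
print(manip.get_obs())
E
```

```text
scene {'fx': 449.31722760216445, 'fy': 449.31722760216445, 'cx': 321.59402005928297, 'cy': 201.7388100553338, 'world_from_camera': array([[ 0.73161025,  0.30587947, -0.60924887, -0.26641856],
       [-0.68155042,  0.30806369, -0.66376637, -0.87838304],
       [-0.01534505,  0.9008521 ,  0.43385484,  0.62034429],
       [ 0.        ,  0.        ,  0.        ,  1.        ]])}
top {'fx': 397.3374104044333, 'fy': 397.3374104044333, 'cx': 315.73655368306856, 'cy': 199.82188426315145, 'world_from_camera': array([[-0.02734826,  0.98368978, -0.17778215,  0.35195834],
       [-0.99933498, -0.03119537, -0.01887983, -0.0182761 ],
       [-0.02411787,  0.17714759,  0.98388874,  1.14291875],
       [ 0.        ,  0.        ,  0.        ,  1.        ]])}
{'time': 0.1, 'qpos': array([ 1.06945101,  0.42668483,  0.07385488,  1.60652791, -0.03407601,
        1.11078884, -0.06708358]), 'dq': array([-0.00038638, -0.00228363, -0.00066972, -0.00339353,  0.00181229,
       -0.00129048,  0.00021219]), 'effort': array([ 1.05225653e-02, -9.51512718e+01,  3.77280951e+00, -4.64395595e+01,
        1.98095560e-02,  6.51459282e-03,  1.56894057e-04]), 'tcp_pos': array([ 0.23247113, -0.63332477,  0.23067709]), 'ee_rot': array([-5.54638559e-04,  9.84565823e-01,  1.75013743e-01, -1.51402850e-04]), 'force': array([-0.32848558,  0.08221148,  0.0515934 ]), 'torque': array([ 0.03155685, -0.00157028,  0.00090757]), 'grasp_force': 0.0, 'opening': 0.08581803486516064}
```

View pics/top0.png

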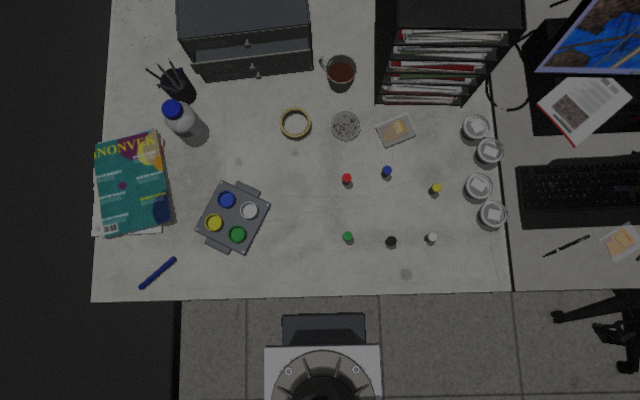

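View pics/scene0.png

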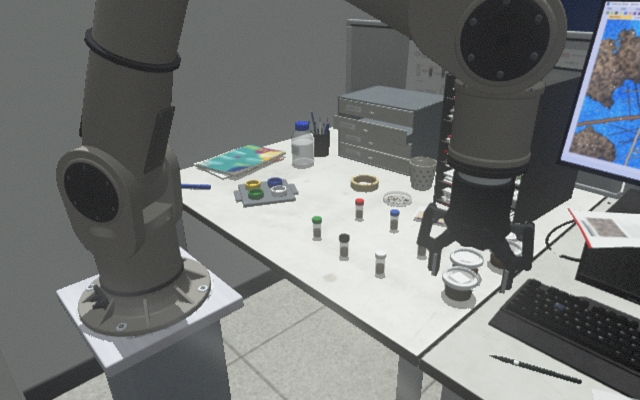

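The top view shows the caps at red (347,179), blue (387,172), yellow (435,189), green (348,236), black (391,241) and white (432,238). The cups are at blue (227,199), white (249,211), yellow (214,222) and green (238,234). In the scene view the gripper is on the right at (480,240).

```bash
cat > h.py <<'E'
from plant import manip
import numpy as np, cv2
def ray(info,u,v,z):
    T=info["world_from_camera"]; d=T[:3,:3]@np.array([(u-info["cx"])/info["fx"],-(v-info["cy"])/info["fy"],-1]); o=T[:3,3]
    return o+d*(z-o[2])/d[2]
def proj(info,p):
    T=info["world_from_camera"]; c=T[:3,:3].T@(np.asarray(p)-T[:3,3]); return info["cx"]-info["fx"]*c[0]/c[2], info["cy"]+info["fy"]*c[1]/c[2]
E
python3 - <<'E'
from h import *
im=cv2.imread("pics/top0.png"); sc=cv2.imread("pics/scene0.png")
a=cv2.resize(im[155:260,190:450],None,fx=3,fy=3,interpolation=cv2.INTER_NEAREST); b=cv2.resize(sc[170:300,230:450],None,fx=3.5,fy=3.5,interpolation=cv2.INTER_NEAREST)
cv2.imwrite("pics/a.png",a); cv2.imwrite("pics/b.png",b)
info=manip.camera_info("top")
hsv=cv2.cvtColor(im,cv2.COLOR_BGR2HSV)
H,S,V=[hsv[...,i].astype(int) for i in range(3)]
for n,u,v,r,z in [("red",347,179,9,.058),("blue",387,172,9,.058),("yellow",435,189,9,.058),("green",348,236,9,.058),("black",391,241,9,.058),("white",432,238,9,.058),("cblue",227,199,13,.030),("cwhite",249,211,13,.030),("cyellow",214,222,13,.030),("cgreen",238,234,13,.030)]:
    m=(V<60) if n=="black" else ((S<40)&(V>190)) if "white" in n else ((S>130)&(V>40))
    m=m.astype(np.uint8); w=np.zeros_like(m); cv2.circle(w,(u,v),r,1,-1); m&=w
    M=cv2.moments(m,True); (cx,cy),rr=cv2.minEnclosingCircle(cv2.findNonZero(m)) if M["m00"] else ((0,0),0)
    if M["m00"]: print(n,M["m00"],round(M["m10"]/M["m00"],1),round(M["m01"]/M["m00"],1),"circ",cx,cy,rr,ray(info,M["m10"]/M["m00"],M["m01"]/M["m00"],z).round(4),ray(info,cx,cy,z).round(4))
print(im[238,425:440].tolist(), im[211,238:262].tolist())
E
```

```text
red 66.0 346.3 177.9 circ 346.256103515625 177.71951293945312 4.622192859649658 [ 0.6077 -0.0845  0.058 ] [ 0.6081 -0.0846  0.058 ]
blue 54.0 386.6 169.9 circ 386.5 170.0 4.031229019165039 [ 0.6269 -0.1982  0.058 ] [ 0.6265 -0.1979  0.058 ]
yellow 60.0 436.0 187.4 circ 436.0 187.3333282470703 4.333435535430908 [ 0.5725 -0.3314  0.058 ] [ 0.5726 -0.3315  0.058 ]
green 56.0 347.2 236.0 circ 347.0 236.0 4.242740631103516 [ 0.4451 -0.0805  0.058 ] [ 0.4452 -0.0799  0.058 ]
black 91.0 390.5 241.3 circ 390.5 241.0 5.590270042419434 [ 0.4274 -0.1971  0.058 ] [ 0.4281 -0.1971  0.058 ]
cblue 222.0 225.6 198.9 circ 225.40298461914062 198.8507537841797 8.673589706420898 [0.5639 0.2611 0.03  ] [0.5641 0.2617 0.03  ]
cyellow 243.0 213.2 222.1 circ 213.25 222.0 8.80705738067627 [0.4982 0.2957 0.03  ] [0.4984 0.2954 0.03  ]
cgreen 192.0 236.9 233.9 circ 236.32894897460938 233.55262756347656 8.453874588012695 [0.4625 0.2277 0.03  ] [0.4636 0.2294 0.03  ]
[[37, 38, 38], [34, 36, 41], [38, 38, 40], [83, 82, 81], [123, 123, 122], [131, 132, 132], [132, 130, 130], [130, 131, 128], [131, 130, 129], [133, 134, 133], [129, 130, 128], [126, 127, 124], [105, 106, 108], [106, 112, 111], [105, 108, 111]] [[79, 77, 73], [86, 84, 82], [122, 120, 120], [74, 75, 76], [73, 76, 75], [119, 118, 119], [129, 129, 129], [130, 129, 128], [130, 127, 128], [131, 130, 129], [128, 128, 127], [130, 129, 129], [129, 127, 128], [128, 128, 126], [130, 130, 129], [127, 127, 127], [130, 130, 129], [132, 133, 130], [125, 122, 122], [67, 66, 63], [42, 40, 39], [77, 73, 69], [83, 78, 75], [85, 82, 78]]
```

View pics/a.png

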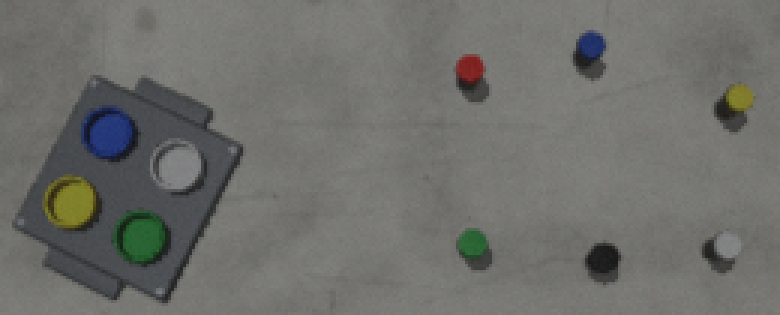

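View pics/b.png

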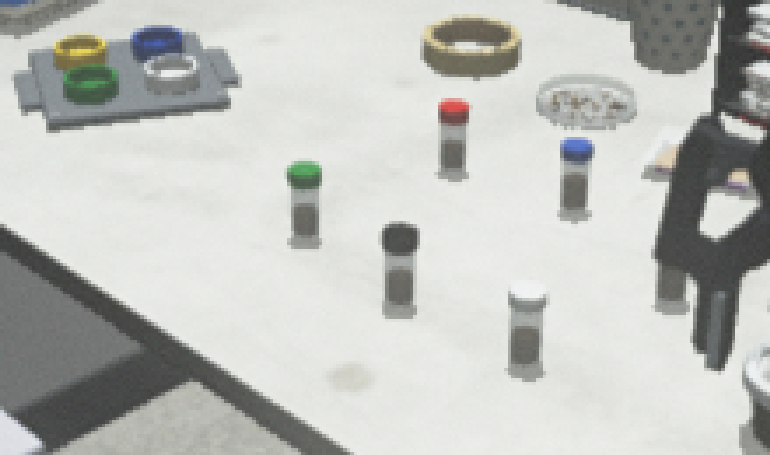

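The crops show six upright vials and the four cups, with white's cap at about (432.5,237) in the top view. Next I cross-check against the scene view and fit the cup square.

```bash
python3 - <<'E'
from h import *
it,isc=manip.camera_info("top"),manip.camera_info("scene")
P={"red":(346.3,177.8),"blue":(386.6,169.9),"yellow":(436,187.4),"green":(347.1,236),"black":(390.6,241),"white":(432.4,236.8)}
for n,p in P.items():
    w=ray(it,*p,.058); print(n,w.round(4),"scene crop px",((np.array(proj(isc,w))-[230,170])*3.5).round(1), "r",np.hypot(*w[:2]).round(3))
c={"blue":(225.5,198.9),"white":(248.8,210.2),"yellow":(213.2,222),"green":(236.5,233.8)}
W=np.array([ray(it,*c[k],.03)[:2] for k in("blue","white","green","yellow")]); print(W.round(4))
m=W.mean(0); z=[complex(*q) for q in W-m]; e=np.mean([z[i]*(1j**i) for i in range(4)])if 1 else 0
e2=np.mean([z[i]*((-1j)**i) for i in range(4)]); e=max(e,e2,key=abs); s=-1 if e is e2 else 1
print("centre",m,"half diag",abs(e),"want",.075/2**.5, "ang",np.degrees(np.angle(e)))
e*=.075/2**.5/abs(e)
for i,k in enumerate(("blue","white","green","yellow")):
    q=e*((1j)**i if s==-1 else (-1j)**i); w=[m[0]+q.real,m[1]+q.imag,.03]; print(k,np.round(w,4),((np.array(proj(isc,w))-[230,170])*3.5).round(1))
o=manip.get_obs(); print("tcp",proj(isc,o["tcp_pos"]),proj(it,o["tcp_pos"]))
from scipy.spatial.transform import Rotation as R
q=o["ee_rot"]; print(R.from_quat(q,scalar_first=True).as_matrix().round(4))
E
```

```text
red [ 0.6079 -0.0847  0.058 ] scene crop px [450.  104.6] r 0.614
blue [ 0.6268 -0.1982  0.058 ] scene crop px [572.5 141.3] r 0.657
yellow [ 0.5724 -0.3315  0.058 ] scene crop px [671.6 225.8] r 0.661
green [ 0.4451 -0.0802  0.058 ] scene crop px [301.3 167.1] r 0.452
black [ 0.4281 -0.1973  0.058 ] scene crop px [394.5 229.6] r 0.471
white [ 0.4362 -0.3108  0.058 ] scene crop px [524.2 286.3] r 0.536
[[0.5639 0.2614]
 [0.5291 0.1943]
 [0.4629 0.2289]
 [0.4984 0.2956]]
centre [0.51358163 0.24505092] half diag 0.052985190438337916 want 0.05303300858899106 ang 17.344372965981314
blue [0.5642 0.2609 0.03  ] [155.2  35.3]
white [0.5294 0.1944 0.03  ] [169.2  65.5]
green [0.463  0.2292 0.03  ] [88.1 75.5]
yellow [0.4978 0.2957 0.03  ] [77.5 44.4]
tcp (np.float64(465.75639412781027), np.float64(288.6371680675003)) (np.float64(609.7839073399704), np.float64(319.27409765884613))
[[ 9.387e-01  3.446e-01 -5.000e-04]
 [ 3.446e-01 -9.387e-01  1.000e-03]
 [-1.000e-04 -1.100e-03 -1.000e+00]]
```

Emit:
step_arm --motion '[[[0.2,0.3,-0.12,0,0],[0.2,0.6,-0.24,0,0],[0.2,0.88,-0.35,0,0],[0.2,0.88,-0.35,0,0]]]' --squeeze 30

```text
time: 0.43
tcp_pos: [0.2936, -0.5796, 0.231]
ee_rot: [-0.001, 0.984, 0.178, 0.001]
force: [1.0, -0.3, -0.1]
opening: 0.0511
grasp_force: 0.0
```

Emit:
step_arm --motion '[[[0.2,0.3,-0.12,0,0],[0.2,0.6,-0.24,0,0],[0.2,0.88,-0.35,0,0]]]'

```text
time: 0.68
tcp_pos: [0.346, -0.5317, 0.231]
ee_rot: [-0.0, 0.985, 0.175, -0.0]
force: [0.3, 0.5, 0.0]
opening: 0.0515
grasp_force: 0.0
```

Emit:
step_arm --motion '[[[0.2,0.3,-0.12,0,0],[0.2,0.6,-0.24,0,0],[0.2,0.88,-0.35,0,0]]]'

```text
time: 0.93
tcp_pos: [0.4027, -0.4809, 0.2311]
ee_rot: [-0.0, 0.985, 0.175, -0.0]
force: [0.3, -0.6, -0.4]
opening: 0.051
grasp_force: 0.0
```

Emit:
step_arm --motion '[[[0.2,0.3,-0.12,0,0],[0.2,0.6,-0.24,0,0],[0.2,0.88,-0.35,0,0]]]'

```text
time: 1.18
tcp_pos: [0.4592, -0.4303, 0.2311]
ee_rot: [-0.0, 0.985, 0.175, -0.0]
force: [0.5, -0.9, 0.4]
opening: 0.0516
grasp_force: 0.0
```

Emit:
step_arm --motion '[[[0.2,0.3,-0.12,0.2,0],[0.2,0.6,-0.24,0.5,0],[0.2,0.88,-0.35,0.8,0]]]'

```text
time: 1.43
tcp_pos: [0.516, -0.38, 0.167]
ee_rot: [0.0, 0.985, 0.175, 0.001]
force: [0.1, -0.8, -0.2]
opening: 0.0509
grasp_force: 0.0
```

Emit:
step_arm --motion '[[[0.2,0.3,-0.11,0,0],[0.2,0.6,-0.22,0,0],[0.2,0.86,-0.33,0,0],[0.2,0.86,-0.33,0,0],[0.2,0.86,-0.33,0,0],[0.2,0.86,-0.33,0,0]]]'

```text
time: 1.93
tcp_pos: [0.5697, -0.3329, 0.167]
ee_rot: [-0.0, 0.985, 0.175, -0.0]
force: [-0.7, 0.1, -0.4]
opening: 0.051
grasp_force: 0.0
```

```bash
cat > go.py <<'E'
import sys
from h import *
from scipy.spatial.transform import Rotation as R
o=manip.get_obs(); M=R.from_quat(o["ee_rot"],scalar_first=True).as_matrix()
print(o["time"].__round__(2),o["tcp_pos"].round(4),M.round(3).tolist(),o["opening"])
p=o["tcp_pos"]
for a in sys.argv[1:]:
    q=np.array(eval(a)); t=M.T@(q-p)/.08; print(a,"units",t.round(3)); p=q
E
python3 go.py .5724,-.3315,.031 .4978,.2957,.15
```

```text
1.93 [ 0.5697 -0.3329  0.167 ] [[0.939, 0.344, -0.001], [0.344, -0.939, -0.0], [-0.001, -0.0, -1.0]] 0.05101015692134853
.5724,-.3315,.031 units [ 0.039 -0.004  1.7  ]
.4978,.2957,.15 units [ 1.823 -7.682 -1.487]
```

Emit:
step_arm --motion '[[[0.2,0.04,0,0.3,0],[0.2,0.04,0,0.6,0],[0.2,0.04,0,0.9,0],[0.2,0.04,0,0.9,0]]]'

```text
time: 2.27
tcp_pos: [0.5701, -0.3314, 0.091]
ee_rot: [-0.002, 0.985, 0.174, -0.003]
force: [-1.3, 0.9, -1.2]
opening: 0.0512
grasp_force: 0.0
```

Emit:
step_arm --motion '[[[0.2,0,0,0.25,0],[0.2,0,0,0.5,0],[0.2,0,0,0.7,0],[0.2,0,0,0.8,0],[0.2,0,0,0.8,0]]]'

```text
time: 2.68
tcp_pos: [0.5723, -0.3317, 0.0306]
ee_rot: [-0.0, 0.985, 0.175, -0.001]
force: [-0.0, -0.5, -0.0]
opening: 0.0515
grasp_force: 0.0
```

```bash
python3 - <<'E'
from h import *
a=manip.grab_frame("scene")[150:300,330:530]; b=manip.grab_frame("top")[130:240,360:510]
cv2.imwrite("pics/c.png",np.hstack([cv2.resize(a,(400,300)),cv2.resize(b,(400,300))]))
E
```

```text
(no output)
```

View pics/c.png

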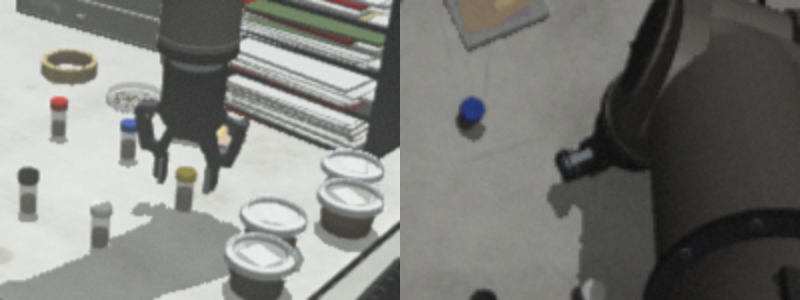

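The yellow cap, at (185,175) in the left crop, sits between the two fingers. I close and lift.

Emit:
step_arm --motion '[[[-0.8,0,0,0,0],[-0.8,0,0,0,0],[-0.8,0,0,0,0],[-0.8,0,0,0,0],[-0.8,0,0,0,0],[-0.8,0,0,0,0],[-0.8,0,0,0,0],[-0.8,0,0,0,0]]]' --squeeze 30

```text
time: 3.45
tcp_pos: [0.5741, -0.3317, 0.0327]
ee_rot: [0.001, 0.985, 0.175, 0.001]
force: [-1.5, 0.4, 7.4]
opening: 0.0237
grasp_force: 29.1
```

Emit:
step_arm --motion '[[[-0.8,0,0,-0.2,0],[-0.8,0,0,-0.5,0],[-0.8,0,0,-0.8,0],[-0.8,0,0,-1,0]]]'

```text
time: 3.78
tcp_pos: [0.5739, -0.3317, 0.1141]
ee_rot: [0.001, 0.985, 0.175, 0.001]
force: [1.0, -0.6, 0.4]
opening: 0.0239
grasp_force: 29.5
```

Emit:
step_arm --motion '[[[-0.8,0,0,-0.2,0],[-0.8,0,0,-0.4,0],[-0.8,0,0,-0.5,0],[-0.8,0,0,-0.5,0]]]'

```text
time: 4.12
tcp_pos: [0.5742, -0.3318, 0.1536]
ee_rot: [0.001, 0.985, 0.175, 0.001]
force: [-0.5, -0.1, -0.9]
opening: 0.0238
grasp_force: 29.5
```

```bash
python3 go.py .4978,.2957,.15 .4362,-.3108,.15 .5294,.1944,.15 .4451,-.0802,.15 .463,.2292,.15 .6268,-.1982,.15 .5642,.2609,.15
```

```text
4.12 [ 0.5742 -0.3318  0.1536] [[0.939, 0.344, 0.003], [0.344, -0.939, -0.001], [0.002, 0.002, -1.0]] 0.023816452390953233
.4978,.2957,.15 units [ 1.806 -7.693  0.031]
.4362,-.3108,.15 units [-3.335  6.852  0.009]
.5294,.1944,.15 units [ 3.269 -5.527 -0.006]
.4451,-.0802,.15 units [-2.172e+00  2.859e+00  2.000e-03]
.463,.2292,.15 units [ 1.542 -3.554 -0.005]
.6268,-.1982,.15 units [0.082 5.721 0.014]
.5642,.2609,.15 units [ 1.242 -5.657 -0.011]
```

Emit:
step_arm --motion '[[[-0.8,0.06,-0.22,0,0],[-0.8,0.12,-0.52,0,0],[-0.8,0.23,-0.96,0,0]]]'

```text
time: 4.37
tcp_pos: [0.563, -0.2545, 0.1502]
ee_rot: [0.0, 0.985, 0.173, -0.001]
force: [1.0, 0.1, -0.3]
opening: 0.0236
grasp_force: 29.5
```

Emit:
step_arm --motion '[[[-0.8,0.08,-0.32,0,0],[-0.8,0.15,-0.64,0,0],[-0.8,0.23,-0.96,0,0]]]'

```text
time: 4.62
tcp_pos: [0.5541, -0.1731, 0.1504]
ee_rot: [-0.0, 0.985, 0.175, -0.0]
force: [1.8, 0.2, 0.3]
opening: 0.0238
grasp_force: 29.5
```

Emit:
step_arm --motion '[[[-0.8,0.08,-0.32,0,0],[-0.8,0.15,-0.64,0,0],[-0.8,0.23,-0.96,0,0]]]'

```text
time: 4.87
tcp_pos: [0.5449, -0.0948, 0.1505]
ee_rot: [-0.0, 0.985, 0.175, -0.0]
force: [0.3, 0.2, 0.0]
opening: 0.0239
grasp_force: 29.5
```

Emit:
step_arm --motion '[[[-0.8,0.08,-0.32,0,0],[-0.8,0.15,-0.64,0,0],[-0.8,0.23,-0.96,0,0]]]'

```text
time: 5.12
tcp_pos: [0.5357, -0.0164, 0.1505]
ee_rot: [-0.0, 0.985, 0.175, -0.001]
force: [0.7, 0.6, -0.4]
opening: 0.0235
grasp_force: 29.5
```

Emit:
step_arm --motion '[[[-0.8,0.08,-0.32,0,0],[-0.8,0.15,-0.64,0,0],[-0.8,0.23,-0.96,0,0]]]'

```text
time: 5.37
tcp_pos: [0.5265, 0.062, 0.1506]
ee_rot: [-0.0, 0.985, 0.175, -0.0]
force: [1.4, -0.3, -0.8]
opening: 0.0239
grasp_force: 29.5
```

Emit:
step_arm --motion '[[[-0.8,0.08,-0.32,0,0],[-0.8,0.15,-0.64,0,0],[-0.8,0.23,-0.96,0,0]]]'

```text
time: 5.62
tcp_pos: [0.5174, 0.1404, 0.1506]
ee_rot: [0.0, 0.985, 0.175, -0.0]
force: [0.3, -0.1, -0.1]
opening: 0.0238
grasp_force: 29.5
```

Emit:
step_arm --motion '[[[-0.8,0.08,-0.32,0,0],[-0.8,0.15,-0.64,0,0],[-0.8,0.23,-0.96,0,0]]]'

```text
time: 5.87
tcp_pos: [0.5082, 0.2188, 0.1505]
ee_rot: [0.0, 0.985, 0.175, -0.0]
force: [0.5, 0.3, 0.6]
opening: 0.0239
grasp_force: 29.5
```

Emit:
step_arm --motion '[[[-0.8,0.08,-0.32,0,0],[-0.8,0.15,-0.64,0,0],[-0.8,0.18,-0.85,0,0],[-0.8,0.2,-0.97,0,0],[-0.8,0.2,-0.97,0,0],[-0.8,0.2,-0.97,0,0]]]'

```text
time: 6.37
tcp_pos: [0.4971, 0.2954, 0.1508]
ee_rot: [0.0, 0.985, 0.175, -0.0]
force: [-0.2, -0.5, -0.2]
opening: 0.0238
grasp_force: 29.5
```

```bash
python3 go.py .4978,.2957,.05
```

```text
6.37 [0.4971 0.2954 0.1508] [[0.939, 0.345, -0.001], [0.345, -0.939, -0.001], [-0.001, 0.0, -1.0]] 0.023820137191675462
.4978,.2957,.05 units [ 1.00e-02 -1.00e-03  1.26e+00]
```

Emit:
step_arm --motion '[[[-0.8,0.01,0,0.2,0],[-0.8,0.01,0,0.45,0],[-0.8,0.01,0,0.7,0],[-0.8,0.01,0,0.9,0],[-0.8,0.01,0,0.9,0]]]'

```text
time: 6.78
tcp_pos: [0.4971, 0.2934, 0.0764]
ee_rot: [0.001, 0.985, 0.174, -0.002]
force: [0.3, -0.6, -0.4]
opening: 0.0242
grasp_force: 29.5
```

Emit:
step_arm --motion '[[[-0.8,0,0,0.15,0],[-0.8,0,0,0.25,0],[-0.8,0,0,0.33,0],[-0.8,0,0,0.37,0],[-0.8,0,0,0.37,0],[-0.8,0,0,0.37,0]]]'

```text
time: 7.28
tcp_pos: [0.4981, 0.2965, 0.05]
ee_rot: [-0.0, 0.985, 0.175, 0.0]
force: [0.2, -0.1, -1.5]
opening: 0.0241
grasp_force: 29.5
```

```bash
python3 - <<'E'
from h import *
a=manip.grab_frame("scene")[140:230,210:330]; b=manip.grab_frame("top")[170:260,180:300]
cv2.imwrite("pics/d.png",np.hstack([cv2.resize(a,(400,300)),cv2.resize(b,(400,300))]))
E
python3 go.py .4978,.2957,.0487
```

```text
7.38 [0.4983 0.2966 0.0502] [[0.939, 0.345, 0.001], [0.345, -0.939, 0.0], [0.001, -0.0, -1.0]] 0.02397129263005503
.4978,.2957,.0487 units [-0.009  0.008  0.019]
```

View pics/d.png

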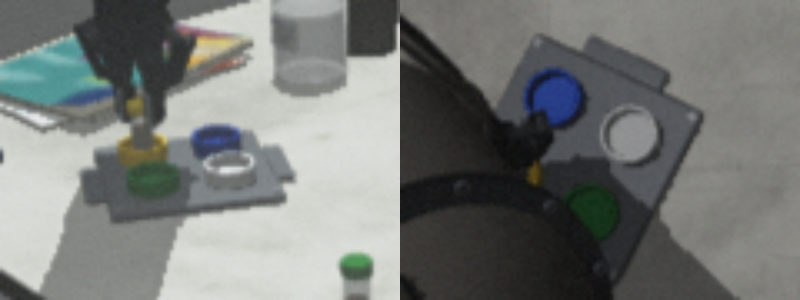

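The left crop shows the yellow vial down inside the yellow cup, about (142,140), with the fingers clear of the rim. I release and lift.

Emit:
step_arm --motion '[[[-0.8,0,0,0.02,0],[-0.8,0,0,0.02,0],[-0.2,0,0,0.02,0],[0.1,0,0,0.02,0],[0.1,0,0,0.02,0],[0.1,0,0,0.02,0],[0.1,0,0,0.02,0],[0.1,0,0,0.02,0]]]'

```text
time: 8.05
tcp_pos: [0.498, 0.2964, 0.0481]
ee_rot: [-0.0, 0.985, 0.175, -0.0]
force: [0.2, -0.6, -0.3]
opening: 0.047
grasp_force: 0.0
```

Emit:
step_arm --motion '[[[0.1,0,0,-0.15,0],[0.1,0,0,-0.4,0],[0.1,0,0,-0.7,0],[0.1,0,0,-1,0]]]'

```text
time: 8.38
tcp_pos: [0.4977, 0.2963, 0.1297]
ee_rot: [0.0, 0.985, 0.175, -0.0]
force: [0.3, -0.7, -0.1]
opening: 0.0472
grasp_force: 0.0
```

```bash
python3 go.py .4362,-.3108,.12
```

```text
8.38 [0.4977 0.2963 0.1297] [[0.939, 0.345, -0.001], [0.345, -0.939, -0.0], [-0.001, -0.0, -1.0]] 0.04716384286611038
.4362,-.3108,.12 units [-3.338  6.858  0.122]
```

Emit:
step_arm --motion '[[[0.1,-0.16,0.32,0,0],[0.1,-0.32,0.65,0,0],[0.1,-0.48,0.98,0,0]]]'

```text
time: 8.63
tcp_pos: [0.4889, 0.209, 0.1295]
ee_rot: [-0.0, 0.984, 0.175, 0.001]
force: [0.3, -0.6, -0.2]
opening: 0.0468
grasp_force: 0.0
```

Emit:
step_arm --motion '[[[0.1,-0.16,0.32,0,0],[0.1,-0.32,0.65,0,0],[0.1,-0.48,0.98,0,0]]]'

```text
time: 8.88
tcp_pos: [0.4797, 0.1215, 0.1291]
ee_rot: [-0.0, 0.985, 0.175, 0.0]
force: [0.7, -0.8, -0.1]
opening: 0.0471
grasp_force: 0.0
```

Emit:
step_arm --motion '[[[0.1,-0.16,0.32,0,0],[0.1,-0.32,0.65,0,0],[0.1,-0.48,0.98,0,0]]]'

```text
time: 9.13
tcp_pos: [0.4707, 0.0346, 0.1291]
ee_rot: [-0.0, 0.985, 0.175, 0.001]
force: [1.2, 1.0, 0.4]
opening: 0.0469
grasp_force: 0.0
```

Emit:
step_arm --motion '[[[0.1,-0.16,0.32,0,0],[0.1,-0.32,0.65,0,0],[0.1,-0.48,0.98,0,0]]]'

```text
time: 9.38
tcp_pos: [0.4617, -0.0522, 0.1291]
ee_rot: [0.0, 0.985, 0.175, 0.001]
force: [1.6, 0.3, -0.4]
opening: 0.0469
grasp_force: 0.0
```

Emit:
step_arm --motion '[[[0.1,-0.16,0.32,0,0],[0.1,-0.32,0.65,0,0],[0.1,-0.48,0.98,0,0]]]'

```text
time: 9.63
tcp_pos: [0.4527, -0.1391, 0.1291]
ee_rot: [0.0, 0.985, 0.175, 0.001]
force: [0.5, 1.0, 0.3]
opening: 0.047
grasp_force: 0.0
```

Emit:
step_arm --motion '[[[0.1,-0.16,0.32,0,0],[0.1,-0.32,0.65,0,0],[0.1,-0.48,0.98,0,0]]]'

```text
time: 9.88
tcp_pos: [0.4436, -0.226, 0.1291]
ee_rot: [0.0, 0.985, 0.175, 0.0]
force: [0.4, -0.0, 0.1]
opening: 0.0469
grasp_force: 0.0
```

Emit:
step_arm --motion '[[[0.1,-0.16,0.32,0,0],[0.1,-0.32,0.65,0,0],[0.1,-0.46,0.98,0,0],[0.1,-0.46,0.98,0,0],[0.1,-0.46,0.98,0,0],[0.1,-0.46,0.98,0,0]]]'

```text
time: 10.38
tcp_pos: [0.4364, -0.3104, 0.1286]
ee_rot: [-0.0, 0.985, 0.175, 0.0]
force: [0.2, 1.0, 0.6]
opening: 0.0472
grasp_force: 0.0
```

```bash
python3 go.py .4362,-.3108,.031; python3 - <<'E'
from h import *
a=manip.grab_frame("scene")[140:310,210:437]; b=manip.grab_frame("top")[170:290,180:340]
cv2.imwrite("pics/e.png",np.hstack([cv2.resize(a,(400,300)),cv2.resize(b,(400,300))]))
E
```

```text
10.38 [ 0.4364 -0.3104  0.1286] [[0.939, 0.345, 0.0], [0.345, -0.939, 0.0], [0.001, -0.0, -1.0]] 0.0471906865934171
.4362,-.3108,.031 units [-0.004  0.004  1.22 ]
```

View pics/e.png

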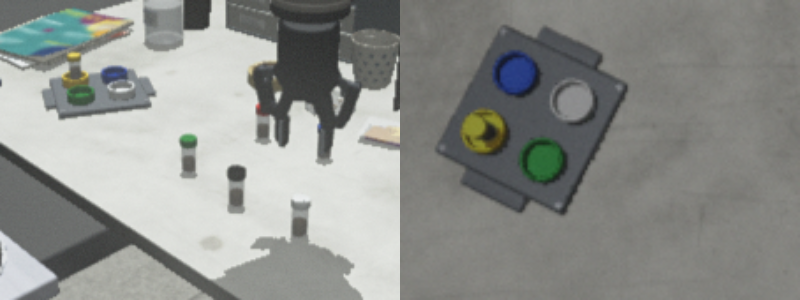

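The yellow vial is standing upright in the yellow cup, cap at (473,126) in the right crop. The gripper is above the white vial, so I descend, grip and lift.

Emit:
step_arm --motion '[[[0.1,0,0,0.2,0],[0.1,0,0,0.45,0],[0.1,0,0,0.7,0],[0.1,0,0,0.7,0]]]'

```text
time: 10.82
tcp_pos: [0.435, -0.3089, 0.0695]
ee_rot: [-0.002, 0.984, 0.176, -0.002]
force: [-0.8, 1.2, -0.2]
opening: 0.0472
grasp_force: 0.0
```

Emit:
step_arm --motion '[[[0.1,0,0,0.2,0],[0.1,0,0,0.4,0],[0.1,0,0,0.52,0],[0.1,0,0,0.52,0],[0.1,0,0,0.52,0]]]'

```text
time: 11.23
tcp_pos: [0.4364, -0.3106, 0.031]
ee_rot: [-0.0, 0.985, 0.175, -0.0]
force: [0.4, -0.1, 0.2]
opening: 0.0467
grasp_force: 0.0
```

Emit:
step_arm --motion '[[[-0.8,0,0,0,0],[-0.8,0,0,0,0],[-0.8,0,0,0,0],[-0.8,0,0,0,0],[-0.8,0,0,0,0],[-0.8,0,0,0,0],[-0.8,0,0,0,0],[-0.8,0,0,0,0]]]'

```text
time: 11.9
tcp_pos: [0.4369, -0.3112, 0.0317]
ee_rot: [0.0, 0.985, 0.175, 0.001]
force: [-0.3, 0.7, 6.0]
opening: 0.0241
grasp_force: 29.1
```

Emit:
step_arm --motion '[[[-0.8,0,0,-0.2,0],[-0.8,0,0,-0.5,0],[-0.8,0,0,-0.8,0],[-0.8,0,0,-1,0]]]'

```text
time: 12.23
tcp_pos: [0.4369, -0.3113, 0.1132]
ee_rot: [0.001, 0.985, 0.175, 0.001]
force: [-0.1, -0.1, 0.2]
opening: 0.0239
grasp_force: 29.5
```

Emit:
step_arm --motion '[[[-0.8,0,0,-0.2,0],[-0.8,0,0,-0.4,0],[-0.8,0,0,-0.5,0],[-0.8,0,0,-0.5,0],[-0.8,0,0,-0.5,0]]]'

```text
time: 12.65
tcp_pos: [0.4363, -0.3109, 0.1506]
ee_rot: [0.0, 0.985, 0.175, 0.0]
force: [-0.4, 0.2, -0.8]
opening: 0.0238
grasp_force: 29.5
```

```bash
python3 go.py .5294,.1944,.15
```

```text
12.65 [ 0.4363 -0.3109  0.1506] [[0.939, 0.345, 0.001], [0.345, -0.939, -0.0], [0.001, 0.001, -1.0]] 0.023762123205491432
.5294,.1944,.15 units [ 3.269 -5.529  0.007]
```

Emit:
step_arm --motion '[[[-0.8,0.13,-0.22,0,0],[-0.8,0.3,-0.5,0,0],[-0.8,0.55,-0.92,0,0]]]'

```text
time: 12.9
tcp_pos: [0.4512, -0.2277, 0.1494]
ee_rot: [-0.0, 0.985, 0.173, -0.001]
force: [2.1, -0.4, 0.4]
opening: 0.0241
grasp_force: 29.5
```

Emit:
step_arm --motion '[[[-0.8,0.18,-0.3,0,0],[-0.8,0.36,-0.6,0,0],[-0.8,0.55,-0.92,0,0]]]'

```text
time: 13.15
tcp_pos: [0.4676, -0.1411, 0.1495]
ee_rot: [-0.0, 0.985, 0.175, -0.001]
force: [1.1, 0.0, -0.7]
opening: 0.0237
grasp_force: 29.5
```

Emit:
step_arm --motion '[[[-0.8,0.18,-0.3,0,0],[-0.8,0.36,-0.6,0,0],[-0.8,0.55,-0.92,0,0]]]'

```text
time: 13.4
tcp_pos: [0.4835, -0.057, 0.1494]
ee_rot: [-0.0, 0.985, 0.175, -0.001]
force: [1.0, -0.6, 0.1]
opening: 0.0239
grasp_force: 29.5
```

Emit:
step_arm --motion '[[[-0.8,0.18,-0.3,0,0],[-0.8,0.36,-0.6,0,0],[-0.8,0.55,-0.92,0,0]]]'

```text
time: 13.65
tcp_pos: [0.4995, 0.0272, 0.1494]
ee_rot: [-0.0, 0.985, 0.175, -0.001]
force: [1.5, -0.3, -0.3]
opening: 0.024
grasp_force: 29.5
```

Emit:
step_arm --motion '[[[-0.8,0.18,-0.3,0,0],[-0.8,0.36,-0.6,0,0],[-0.8,0.55,-0.92,0,0]]]'

```text
time: 13.9
tcp_pos: [0.5155, 0.1114, 0.1493]
ee_rot: [-0.0, 0.985, 0.175, -0.001]
force: [0.4, -0.6, 0.2]
opening: 0.024
grasp_force: 29.5
```

Emit:
step_arm --motion '[[[-0.8,0.18,-0.3,0,0],[-0.8,0.36,-0.6,0,0],[-0.8,0.48,-0.83,0,0],[-0.8,0.52,-0.93,0,0],[-0.8,0.52,-0.93,0,0],[-0.8,0.52,-0.93,0,0]]]'

```text
time: 14.4
tcp_pos: [0.5289, 0.1938, 0.1496]
ee_rot: [0.0, 0.985, 0.175, -0.001]
force: [0.5, -0.5, 0.1]
opening: 0.0238
grasp_force: 29.5
```

Emit:
step_arm --motion '[[[-0.8,0,0,0.2,0],[-0.8,0,0,0.45,0],[-0.8,0,0,0.7,0],[-0.8,0,0,0.8,0],[-0.8,0,0,0.8,0],[-0.8,0,0,0.8,0]]]'

```text
time: 14.9
tcp_pos: [0.5294, 0.1936, 0.0867]
ee_rot: [0.0, 0.985, 0.174, -0.0]
force: [-0.7, 0.0, 0.6]
opening: 0.0239
grasp_force: 29.5
```

```bash
python3 go.py .5294,.1944,.0485
```

```text
14.9 [0.5294 0.1936 0.0867] [[0.939, 0.343, -0.001], [0.343, -0.939, -0.0], [-0.001, 0.0, -1.0]] 0.023933286838499778
.5294,.1944,.0485 units [ 0.003 -0.01   0.478]
```

Aligned over the white cup: I lower, release, rise, then go to green.

Emit:
step_arm --motion '[[[-0.8,0,-0.01,0.15,0],[-0.8,0,-0.01,0.3,0],[-0.8,0,-0.01,0.42,0],[-0.8,0,-0.01,0.47,0],[-0.8,0,-0.01,0.47,0],[-0.8,0,-0.01,0.47,0]]]'

```text
time: 15.4
tcp_pos: [0.529, 0.1953, 0.0486]
ee_rot: [0.0, 0.985, 0.175, -0.0]
force: [0.6, -0.7, -0.3]
opening: 0.0243
grasp_force: 29.6
```

Emit:
step_arm --motion '[[[-0.8,0,0,0,0],[-0.2,0,0,0,0],[0.1,0,0,0,0],[0.1,0,0,0,0],[0.1,0,0,0,0],[0.1,0,0,0,0],[0.1,0,0,0,0]]]'

```text
time: 15.98
tcp_pos: [0.5292, 0.1953, 0.049]
ee_rot: [-0.0, 0.985, 0.175, 0.0]
force: [-0.5, 1.0, -0.6]
opening: 0.0474
grasp_force: 0.0
```

Emit:
step_arm --motion '[[[0.1,0,0,-0.15,0],[0.1,0,0,-0.4,0],[0.1,0,0,-0.7,0],[0.1,0,0,-1,0],[0.1,0,0,-1,0]]]'

```text
time: 16.4
tcp_pos: [0.5312, 0.1963, 0.1342]
ee_rot: [-0.001, 0.985, 0.175, 0.003]
force: [1.8, -0.0, 0.4]
opening: 0.0471
grasp_force: 0.0
```

```bash
python3 go.py .4451,-.0802,.13
```

```text
16.4 [0.5312 0.1963 0.1342] [[0.939, 0.344, 0.006], [0.344, -0.939, 0.002], [0.006, -0.0, -1.0]] 0.04709485504924742
.4451,-.0802,.13 units [-2.201  2.875  0.037]
```

Emit:
step_arm --motion '[[[0.1,-0.24,0.32,0,0],[0.1,-0.48,0.64,0,0],[0.1,-0.73,0.95,0,0]]]'

```text
time: 16.65
tcp_pos: [0.5001, 0.103, 0.1296]
ee_rot: [-0.0, 0.984, 0.175, 0.0]
force: [1.2, -1.0, 0.0]
opening: 0.0468
grasp_force: 0.0
```

Emit:
step_arm --motion '[[[0.1,-0.24,0.32,0,0],[0.1,-0.48,0.64,0,0],[0.1,-0.73,0.95,0,0]]]'

```text
time: 16.9
tcp_pos: [0.4714, 0.011, 0.1296]
ee_rot: [0.0, 0.985, 0.175, 0.0]
force: [1.0, -0.8, -0.4]
opening: 0.0469
grasp_force: 0.0
```

Emit:
step_arm --motion '[[[0.1,-0.24,0.32,0,0],[0.1,-0.48,0.64,0,0],[0.1,-0.73,0.95,0,0],[0.1,-0.73,0.95,0,0],[0.1,-0.73,0.95,0,0],[0.1,-0.73,0.95,0,0]]]'

```text
time: 17.4
tcp_pos: [0.4436, -0.0788, 0.1294]
ee_rot: [-0.0, 0.985, 0.175, 0.0]
force: [0.5, 0.7, -0.4]
opening: 0.0468
grasp_force: 0.0
```

```bash
python3 go.py .4451,-.0802,.031
```

```text
17.4 [ 0.4436 -0.0788  0.1294] [[0.939, 0.344, 0.001], [0.344, -0.939, 0.0], [0.001, 0.0, -1.0]] 0.04683481503732155
.4451,-.0802,.031 units [0.011 0.023 1.23 ]
```

Emit:
step_arm --motion '[[[0.1,0.01,0.02,0.2,0],[0.1,0.01,0.02,0.45,0],[0.1,0.01,0.02,0.7,0],[0.1,0.01,0.02,0.7,0]]]'

```text
time: 17.73
tcp_pos: [0.4433, -0.0789, 0.0705]
ee_rot: [-0.001, 0.984, 0.176, -0.002]
force: [-1.5, -0.5, -0.0]
opening: 0.047
grasp_force: 0.0
```

Emit:
step_arm --motion '[[[0.1,0,0,0.2,0],[0.1,0,0,0.4,0],[0.1,0,0,0.53,0],[0.1,0,0,0.53,0],[0.1,0,0,0.53,0]]]'

```text
time: 18.15
tcp_pos: [0.4447, -0.0798, 0.0309]
ee_rot: [-0.0, 0.985, 0.175, -0.0]
force: [-0.5, -0.1, 1.8]
opening: 0.047
grasp_force: 0.0
```

Emit:
step_arm --motion '[[[-0.8,0,0,0,0],[-0.8,0,0,0,0],[-0.8,0,0,0,0],[-0.8,0,0,0,0],[-0.8,0,0,0,0],[-0.8,0,0,0,0],[-0.8,0,0,0,0],[-0.8,0,0,0,0]]]'

```text
time: 18.82
tcp_pos: [0.4452, -0.0803, 0.0315]
ee_rot: [0.0, 0.985, 0.175, 0.001]
force: [0.0, 1.5, 6.0]
opening: 0.024
grasp_force: 29.0
```

Emit:
step_arm --motion '[[[-0.8,0,0,-0.2,0],[-0.8,0,0,-0.5,0],[-0.8,0,0,-0.8,0],[-0.8,0,0,-1,0]]]'

```text
time: 19.15
tcp_pos: [0.4451, -0.0804, 0.1131]
ee_rot: [0.0, 0.985, 0.175, 0.001]
force: [1.0, -0.2, -0.3]
opening: 0.0244
grasp_force: 29.5
```

Emit:
step_arm --motion '[[[-0.8,0,0,-0.2,0],[-0.8,0,0,-0.4,0],[-0.8,0,0,-0.5,0],[-0.8,0,0,-0.5,0],[-0.8,0,0,-0.5,0]]]'

```text
time: 19.57
tcp_pos: [0.4446, -0.0804, 0.1507]
ee_rot: [0.0, 0.985, 0.175, 0.0]
force: [-0.2, 0.2, -0.7]
opening: 0.024
grasp_force: 29.5
```

```bash
python3 go.py .463,.2292,.15
```

```text
19.57 [ 0.4446 -0.0804  0.1507] [[0.939, 0.344, 0.001], [0.344, -0.939, -0.0], [0.001, 0.0, -1.0]] 0.024000644220548435
.463,.2292,.15 units [ 1.549 -3.554  0.008]
```

Emit:
step_arm --motion '[[[-0.8,0.1,-0.22,0,0],[-0.8,0.24,-0.54,0,0],[-0.8,0.39,-0.89,0,0]]]'

```text
time: 19.82
tcp_pos: [0.4486, -0.0027, 0.1495]
ee_rot: [-0.0, 0.985, 0.174, -0.001]
force: [0.5, -0.1, -0.9]
opening: 0.0239
grasp_force: 29.5
```

Emit:
step_arm --motion '[[[-0.8,0.13,-0.3,0,0],[-0.8,0.26,-0.6,0,0],[-0.8,0.39,-0.89,0,0]]]'

```text
time: 20.07
tcp_pos: [0.4533, 0.0762, 0.1494]
ee_rot: [-0.0, 0.985, 0.175, -0.001]
force: [0.1, 0.1, 0.1]
opening: 0.0242
grasp_force: 29.5
```

Emit:
step_arm --motion '[[[-0.8,0.13,-0.3,0,0],[-0.8,0.26,-0.6,0,0],[-0.8,0.39,-0.89,0,0]]]'

```text
time: 20.32
tcp_pos: [0.4581, 0.1537, 0.1493]
ee_rot: [-0.0, 0.985, 0.175, -0.001]
force: [0.7, -0.4, -0.3]
opening: 0.0238
grasp_force: 29.5
```

Emit:
step_arm --motion '[[[-0.8,0.13,-0.3,0,0],[-0.8,0.26,-0.6,0,0],[-0.8,0.34,-0.8,0,0],[-0.8,0.38,-0.88,0,0],[-0.8,0.38,-0.88,0,0],[-0.8,0.38,-0.88,0,0]]]'

```text
time: 20.82
tcp_pos: [0.4627, 0.2282, 0.1497]
ee_rot: [0.0, 0.985, 0.175, -0.001]
force: [0.1, -1.7, -0.0]
opening: 0.0242
grasp_force: 29.5
```

Emit:
step_arm --motion '[[[-0.8,0,0,0.2,0],[-0.8,0,0,0.45,0],[-0.8,0,0,0.7,0],[-0.8,0,0,0.8,0],[-0.8,0,0,0.8,0],[-0.8,0,0,0.8,0]]]'

```text
time: 21.32
tcp_pos: [0.4631, 0.2283, 0.0867]
ee_rot: [0.0, 0.985, 0.175, -0.0]
force: [-0.2, 0.1, -0.6]
opening: 0.0241
grasp_force: 29.5
```

```bash
python3 go.py .463,.2292,.0485
```

```text
21.32 [0.4631 0.2283 0.0867] [[0.939, 0.344, -0.001], [0.344, -0.939, -0.0], [-0.001, 0.0, -1.0]] 0.024142956664746872
.463,.2292,.0485 units [ 0.003 -0.012  0.478]
```

Emit:
step_arm --motion '[[[-0.8,0,-0.01,0.15,0],[-0.8,0,-0.01,0.3,0],[-0.8,0,-0.01,0.42,0],[-0.8,0,-0.01,0.47,0],[-0.8,0,-0.01,0.47,0],[-0.8,0,-0.01,0.47,0]]]'

```text
time: 21.82
tcp_pos: [0.4626, 0.2298, 0.0485]
ee_rot: [0.0, 0.985, 0.175, -0.0]
force: [0.4, 0.9, -0.3]
opening: 0.024
grasp_force: 29.5
```

Emit:
step_arm --motion '[[[-0.8,0,0,0,0],[-0.2,0,0,0,0],[0.1,0,0,0,0],[0.1,0,0,0,0],[0.1,0,0,0,0],[0.1,0,0,0,0],[0.1,0,0,0,0]]]'

```text
time: 22.4
tcp_pos: [0.4629, 0.2297, 0.049]
ee_rot: [-0.0, 0.985, 0.175, 0.0]
force: [0.5, 0.6, -1.4]
opening: 0.0466
grasp_force: 0.0
```

Emit:
step_arm --motion '[[[0.1,0,0,-0.15,0],[0.1,0,0,-0.4,0],[0.1,0,0,-0.7,0],[0.1,0,0,-1,0],[0.1,0,0,-1,0],[0.1,0,0,-1,0]]]'

```text
time: 22.9
tcp_pos: [0.4636, 0.2301, 0.1309]
ee_rot: [-0.0, 0.985, 0.175, 0.002]
force: [-0.5, -0.4, -0.6]
opening: 0.0469
grasp_force: 0.0
```

Emit:
step_arm --motion '[[[0.1,0,0.3,0,0],[0.1,0,0.6,0,0],[0.1,0.01,0.95,0,0]]]'

```text
time: 23.15
tcp_pos: [0.4892, 0.1585, 0.1286]
ee_rot: [-0.0, 0.984, 0.176, -0.0]
force: [0.7, 1.0, -0.5]
opening: 0.0471
grasp_force: 0.0
```

Emit:
step_arm --motion '[[[0.1,0,0.3,0,0],[0.1,0,0.6,0,0],[0.1,0.01,0.95,0,0]]]'

```text
time: 23.4
tcp_pos: [0.5162, 0.0869, 0.1285]
ee_rot: [-0.0, 0.984, 0.175, -0.001]
force: [-0.2, -0.5, -0.2]
opening: 0.0474
grasp_force: 0.0
```

Emit:
step_arm --motion '[[[0.1,0,0.3,0,0],[0.1,0,0.6,0,0],[0.1,0.01,0.95,0,0]]]'

```text
time: 23.65
tcp_pos: [0.5431, 0.0158, 0.1284]
ee_rot: [-0.0, 0.985, 0.175, -0.001]
force: [0.5, 0.9, 0.0]
opening: 0.047
grasp_force: 0.0
```

Emit:
step_arm --motion '[[[0.1,0,0.3,0,0],[0.1,0,0.6,0,0],[0.1,0.01,0.95,0,0]]]'

```text
time: 23.9
tcp_pos: [0.5701, -0.0552, 0.1283]
ee_rot: [-0.0, 0.985, 0.175, -0.001]
force: [-0.0, 1.3, -0.3]
opening: 0.047
grasp_force: 0.0
```

Emit:
step_arm --motion '[[[0.1,0,0.3,0,0],[0.1,0,0.6,0,0],[0.1,0.01,0.95,0,0],[0.1,0.01,0.95,0,0],[0.1,0.01,0.95,0,0]]]'

```text
time: 24.32
tcp_pos: [0.597, -0.1271, 0.128]
ee_rot: [-0.0, 0.985, 0.174, -0.001]
force: [-0.2, 0.4, 0.3]
opening: 0.0471
grasp_force: 0.0
```

```bash
python3 go.py .6268,-.1982,.13
```

```text
24.32 [ 0.597  -0.1271  0.128 ] [[0.94, 0.342, -0.001], [0.342, -0.94, 0.0], [-0.001, -0.001, -1.0]] 0.04705347636635732
.6268,-.1982,.13 units [ 0.046  0.962 -0.025]
```

Emit:
step_arm --motion '[[[0.1,0.02,0.3,0,0],[0.1,0.03,0.6,0,0],[0.1,0.04,0.96,0,0],[0.1,0.04,0.96,0,0],[0.1,0.04,0.96,0,0],[0.1,0.04,0.96,0,0]]]'

```text
time: 24.82
tcp_pos: [0.6265, -0.1951, 0.1284]
ee_rot: [-0.001, 0.984, 0.175, -0.0]
force: [0.6, 0.1, -1.1]
opening: 0.047
grasp_force: 0.0
```

```bash
python3 go.py .6268,-.1982,.031
```

```text
24.82 [ 0.6265 -0.1951  0.1284] [[0.938, 0.345, -0.001], [0.345, -0.938, 0.001], [-0.001, -0.001, -1.0]] 0.04702850523823141
.6268,-.1982,.031 units [-0.009  0.039  1.218]
```

Emit:
step_arm --motion '[[[0.1,-0.01,0.03,0.2,0],[0.1,-0.01,0.03,0.4,0],[0.1,-0.01,0.03,0.6,0],[0.1,-0.01,0.03,0.6,0],[0.1,-0.01,0.03,0.6,0]]]'

```text
time: 25.23
tcp_pos: [0.6265, -0.1975, 0.0806]
ee_rot: [-0.001, 0.984, 0.176, -0.001]
force: [0.0, -0.4, 0.1]
opening: 0.0472
grasp_force: 0.0
```

Emit:
step_arm --motion '[[[0.1,0,0,0.2,0],[0.1,0,0,0.4,0],[0.1,0,0,0.62,0],[0.1,0,0,0.62,0],[0.1,0,0,0.62,0]]]'

```text
time: 25.65
tcp_pos: [0.627, -0.1985, 0.0319]
ee_rot: [-0.0, 0.985, 0.175, -0.0]
force: [0.1, -0.2, 0.2]
opening: 0.0473
grasp_force: 0.0
```

Emit:
step_arm --motion '[[[-0.8,0,0,0,0],[-0.8,0,0,0,0],[-0.8,0,0,0,0],[-0.8,0,0,0,0],[-0.8,0,0,0,0],[-0.8,0,0,0,0],[-0.8,0,0,0,0],[-0.8,0,0,0,0]]]'

```text
time: 26.32
tcp_pos: [0.628, -0.1991, 0.0331]
ee_rot: [0.0, 0.985, 0.175, 0.001]
force: [0.1, 1.6, 5.7]
opening: 0.0241
grasp_force: 29.1
```

Emit:
step_arm --motion '[[[-0.8,0,0,-0.2,0],[-0.8,0,0,-0.5,0],[-0.8,0,0,-0.8,0],[-0.8,0,0,-1,0]]]'

```text
time: 26.65
tcp_pos: [0.628, -0.1993, 0.1147]
ee_rot: [0.001, 0.985, 0.175, 0.001]
force: [1.1, -0.9, 0.7]
opening: 0.0241
grasp_force: 29.5
```

Emit:
step_arm --motion '[[[-0.8,0,0,-0.2,0],[-0.8,0,0,-0.4,0],[-0.8,0,0,-0.5,0],[-0.8,0,0,-0.5,0],[-0.8,0,0,-0.5,0]]]'

```text
time: 27.07
tcp_pos: [0.6271, -0.1991, 0.1516]
ee_rot: [0.0, 0.985, 0.175, 0.0]
force: [-0.5, -0.2, 0.3]
opening: 0.024
grasp_force: 29.5
```

```bash
python3 go.py .5642,.2609,.15
```

```text
27.07 [ 0.6271 -0.1991  0.1516] [[0.939, 0.345, 0.001], [0.345, -0.939, -0.0], [0.001, 0.001, -1.0]] 0.024047904397166715
.5642,.2609,.15 units [ 1.243 -5.67   0.019]
```

Emit:
step_arm --motion '[[[-0.8,0.05,-0.22,0,0],[-0.8,0.12,-0.54,0,0],[-0.8,0.21,-0.94,0,0]]]'

```text
time: 27.32
tcp_pos: [0.616, -0.1238, 0.1499]
ee_rot: [0.0, 0.985, 0.173, -0.001]
force: [0.6, -0.1, -0.6]
opening: 0.0241
grasp_force: 29.5
```

Emit:
step_arm --motion '[[[-0.8,0.07,-0.31,0,0],[-0.8,0.14,-0.62,0,0],[-0.8,0.21,-0.94,0,0]]]'

```text
time: 27.57
tcp_pos: [0.6058, -0.0452, 0.1501]
ee_rot: [-0.0, 0.985, 0.175, -0.001]
force: [0.4, 0.3, -0.4]
opening: 0.0241
grasp_force: 29.5
```

Emit:
step_arm --motion '[[[-0.8,0.07,-0.31,0,0],[-0.8,0.14,-0.62,0,0],[-0.8,0.21,-0.94,0,0]]]'

```text
time: 27.82
tcp_pos: [0.5957, 0.031, 0.1502]
ee_rot: [-0.0, 0.985, 0.175, -0.001]
force: [0.4, -0.2, -0.1]
opening: 0.0243
grasp_force: 29.5
```

Emit:
step_arm --motion '[[[-0.8,0.07,-0.31,0,0],[-0.8,0.14,-0.62,0,0],[-0.8,0.21,-0.94,0,0]]]'

```text
time: 28.07
tcp_pos: [0.5856, 0.1074, 0.1502]
ee_rot: [0.0, 0.985, 0.175, -0.001]
force: [1.0, 0.2, -0.8]
opening: 0.0241
grasp_force: 29.5
```

Emit:
step_arm --motion '[[[-0.8,0.07,-0.31,0,0],[-0.8,0.14,-0.62,0,0],[-0.8,0.21,-0.94,0,0]]]'

```text
time: 28.32
tcp_pos: [0.5755, 0.1837, 0.1502]
ee_rot: [0.0, 0.985, 0.175, -0.001]
force: [0.3, -0.9, -0.5]
opening: 0.024
grasp_force: 29.5
```

Emit:
step_arm --motion '[[[-0.8,0.07,-0.31,0,0],[-0.8,0.14,-0.62,0,0],[-0.8,0.18,-0.85,0,0],[-0.8,0.2,-0.97,0,0],[-0.8,0.2,-0.97,0,0],[-0.8,0.2,-0.97,0,0]]]'

```text
time: 28.82
tcp_pos: [0.5644, 0.2605, 0.1506]
ee_rot: [0.0, 0.985, 0.175, -0.001]
force: [-0.4, -0.8, -0.3]
opening: 0.0241
grasp_force: 29.5
```

Emit:
step_arm --motion '[[[-0.8,0,0,0.2,0],[-0.8,0,0,0.45,0],[-0.8,0,0,0.7,0],[-0.8,0,0,0.8,0],[-0.8,0,0,0.8,0],[-0.8,0,0,0.8,0]]]'

```text
time: 29.32
tcp_pos: [0.5649, 0.2602, 0.0875]
ee_rot: [0.0, 0.985, 0.174, -0.0]
force: [0.1, -0.3, -0.5]
opening: 0.0239
grasp_force: 29.5
```

```bash
python3 go.py .5642,.2609,.049
```

```text
29.32 [0.5649 0.2602 0.0875] [[0.939, 0.344, -0.0], [0.344, -0.939, -0.0], [-0.001, 0.0, -1.0]] 0.023894838334082267
.5642,.2609,.049 units [-0.005 -0.011  0.481]
```

Emit:
step_arm --motion '[[[-0.8,-0.01,-0.01,0.15,0],[-0.8,-0.01,-0.01,0.3,0],[-0.8,-0.01,-0.01,0.42,0],[-0.8,-0.01,-0.01,0.47,0],[-0.8,-0.01,-0.01,0.47,0],[-0.8,-0.01,-0.01,0.47,0]]]'

```text
time: 29.82
tcp_pos: [0.5635, 0.2617, 0.0493]
ee_rot: [0.0, 0.985, 0.175, -0.0]
force: [0.4, 0.4, -0.2]
opening: 0.0239
grasp_force: 29.5
```

Emit:
step_arm --motion '[[[-0.8,0,0,0,0],[-0.2,0,0,0,0],[0.1,0,0,0,0],[0.1,0,0,0,0],[0.1,0,0,0,0],[0.1,0,0,0,0],[0.1,0,0,0,0]]]'

```text
time: 30.4
tcp_pos: [0.5636, 0.2616, 0.0498]
ee_rot: [-0.0, 0.985, 0.175, 0.0]
force: [0.4, 0.5, -0.3]
opening: 0.0468
grasp_force: 0.0
```

Emit:
step_arm --motion '[[[0.1,0,0,-0.15,0],[0.1,0,0,-0.4,0],[0.1,0,0,-0.7,0],[0.1,0,0,-1,0],[0.1,0,0,-1,0]]]'

```text
time: 30.82
tcp_pos: [0.5656, 0.2629, 0.1353]
ee_rot: [-0.001, 0.985, 0.175, 0.003]
force: [1.2, 0.4, 0.0]
opening: 0.0473
grasp_force: 0.0
```

Emit:
step_arm --motion '[[[0.1,0,0.3,-0.2,0],[0.1,0,0.6,-0.5,0],[0.1,0,1,-0.8,0]]]'

```text
time: 31.07
tcp_pos: [0.5903, 0.1873, 0.1949]
ee_rot: [-0.0, 0.984, 0.176, -0.0]
force: [1.2, -0.3, 0.1]
opening: 0.0464
grasp_force: 0.0
```

Emit:
step_arm --motion '[[[0.1,0,0.3,0,0],[0.1,0,0.6,0,0],[0.1,0,1,0,0]]]'

```text
time: 31.32
tcp_pos: [0.6188, 0.1117, 0.1951]
ee_rot: [-0.0, 0.984, 0.176, 0.001]
force: [0.7, 0.8, 0.4]
opening: 0.047
grasp_force: 0.0
```

Emit:
step_arm --motion '[[[0.1,0,0.3,0,0],[0.1,0,0.6,0,0],[0.1,0,1,0,0]]]'

```text
time: 31.57
tcp_pos: [0.6462, 0.0366, 0.1946]
ee_rot: [-0.0, 0.984, 0.176, 0.0]
force: [1.2, 1.2, 0.5]
opening: 0.0469
grasp_force: 0.0
```

Emit:
step_arm --motion '[[[0.1,0,0.3,0,0],[0.1,0,0.6,0,0],[0.1,0,0.9,0,0],[0.1,0,0.9,0,0],[0.1,0,0.9,0,0]]]'

```text
time: 31.98
tcp_pos: [0.6712, -0.0329, 0.194]
ee_rot: [0.0, 0.985, 0.174, 0.0]
force: [0.4, 1.2, 0.6]
opening: 0.0471
grasp_force: 0.0
```

```bash
python3 - <<'E'
from h import *
s=manip.grab_frame("scene"); t=manip.grab_frame("top"); cv2.imwrite("pics/t1.png",t)
a=s[150:300,210:410]; b=t[150:270,190:350]
cv2.imwrite("pics/f.png",np.hstack([cv2.resize(a,(400,300)),cv2.resize(b,(400,300),interpolation=cv2.INTER_CUBIC)]))
isc,it=manip.camera_info("scene"),manip.camera_info("top")
C={"blue":(.5642,.2609),"white":(.5294,.1944),"green":(.463,.2292),"yellow":(.4978,.2957)}
for k,(x,y) in C.items():
    u=np.array(proj(it,(x,y,.074))); v=np.array(proj(isc,(x,y,.074)))
    print(k,"expected cap in crops",((u-[190,150])*2.5+[400,0]).round(),((v-[210,150])*2).round())
E
```

```text
blue expected cap in crops [479. 115.] [127.  36.]
white expected cap in crops [539. 144.] [135.  52.]
green expected cap in crops [507. 206.] [88. 58.]
yellow expected cap in crops [447. 176.] [82. 41.]
```

View pics/f.png

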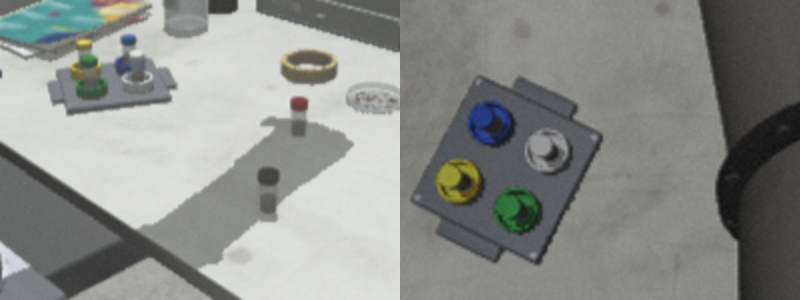

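All four vials are upright in cups of their own colour, and red and black are in place. The blue cap looks somewhat off-centre, so I measure with a larger view.

```bash
python3 - <<'E'
from h import *
t=cv2.imread("pics/t1.png"); it=manip.camera_info("top")
x0,y0=195,180
b=cv2.resize(t[y0:y0+75,x0:x0+75],None,fx=8,fy=8,interpolation=cv2.INTER_CUBIC); b=cv2.convertScaleAbs(b,alpha=1.7)
C={"blue":(.5642,.2609),"white":(.5294,.1944),"green":(.463,.2292),"yellow":(.4978,.2957)}
T=it["world_from_camera"]
for k,(x,y) in C.items():
    for z,r,c in((.074,.013,(0,0,255)),(.03,.021,(255,255,255))):
        pts=np.array([proj(it,(x+r*np.cos(a),y+r*np.sin(a),z)) for a in np.linspace(0,6.3,40)])
        cv2.polylines(b,[((pts-[x0,y0]+.5)*8).astype(np.int32)],False,c,1)
cv2.imwrite("pics/g.png",b)
E
```

```text
(no output)
```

View pics/g.png

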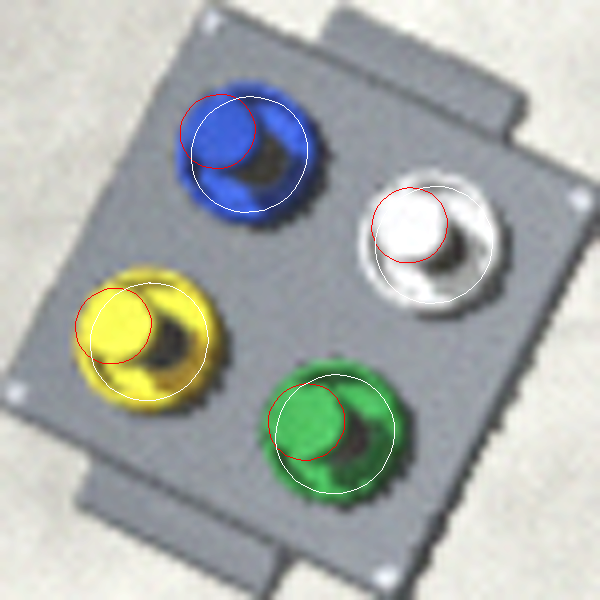

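The caps fit the circles expected for centred, seated vials to within about 1 px (under 3 mm). I hand in.

```bash
python3 -c "
from plant import manip
print(manip.hand_in())"
```

```text
the job is handed in; nothing more can be done
None
```

The yellow, blue, white and green vials stand released in the cups of their colour, within about 3 mm of centre in the last top view. Red and black were never touched, and I handed the job in at about 32 s; the hand-in call gave no verdict.

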